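Aim the counter magnifier at the red slipper

TASK

The customer wants a close look at the embroidery of the red slipper. Swing the magnifier's arm round until the lens is above the gold medallion on the red slipper, and tip the lens head down until it is level. Leave both slippers lying where they are, and let go of the magnifier.

Things in the scene. Friction and masses are not known exactly. Their poses are not given: they have to be found in the camera images.
- magnifier: Counter magnifier, fixed: grey round base 150 mm across, upright post. Origin: on the post's axis at counter height; z up. Its grey arm turns about this axis 160 mm above the counter and reaches 140 mm out to the tilt hinge, which is horizontal, square across the arm and also 160 mm up. The post ends 180 mm up. At swivel 0 the arm points along this body's -x axis.
- lens (a point): Centre of the clear lens, 65 mm from the tilt hinge, 205 mm from the post's axis when level. Round white rim 120 mm across, 14 mm thick. Its z axis is square to the glass (straight up when level); its -x axis points from the hinge to the handle bar.
- bar (a point): Middle of the orange handle bar, the place to grip: round, horizontal, 12 mm thick, square across the arm, 180 mm from the tilt hinge. 80 mm clear between the two steel side rods (10 mm thick) joining it to the lens rim, 55 mm clear from bar to rim. Hold it from above, fingers on its near and far sides; it can roll between them and stays horizontal as the head tilts. Axes as the lens.
- swivel (a joint): Turn of the arm about the post, rad; 0 = arm along the magnifier's -x axis, positive anticlockwise seen from above; range -1.3 to 1.3. Stiff (0.25 N m), stays where it is left.
- tilt (a joint): Tilt of the lens head about its hinge, rad; 0 = level, in line with the arm; positive = handle bar raised; range -0.5 to 1.1, so it does not stop at level. Stiff (0.3 N m), stays where it is left.
- red_slipper: Red pointed slipper with a round gold medallion (40 mm across, white bead in the middle), loose on the counter; 293 mm long, 86 mm wide, 70 mm high. Origin: on the counter straight under the medallion's centre; x to the toe (103 mm ahead; heel 190 mm behind), z up. Its medallion is 190 to 222 mm from the post's axis, 0.5 to 0.85 rad to either side of the magnifier's -x axis.
- blue_slipper: Blue slipper, otherwise the same as the red one, on the other side. Not the one to look at.

How it is judged:
At the end, for the whole second after the job is handed in: The lens centre is within 30 mm, seen from above, of the centre of the red slipper's medallion, the lens is within 0.19 rad (11 degrees) of level, the magnifier is at rest (horizontal distance between lens and red_slipper below 0.03 m and angle between lens's own z axis and vertical below 0.19 rad and velocity of joint swivel between -0.05 and 0.05 rad/s and velocity of joint tilt between -0.05 and 0.05 rad/s); the robot touches nothing.
It fails at once if the red slipper is pushed more than 20 mm (distance of red_slipper from where it was at the start of the episode above 0.02 m).
It fails at once if the blue slipper is pushed more than 20 mm (distance of blue_slipper from where it was at the start of the episode above 0.02 m).
It also fails if it takes over 42 s, if anything falls off the work surface, if the arm or the gripper's body presses on something with over 40 N, if the wrist force passes 120 N, or if a joint passes its speed limit or range.

ROBOT

A 7-joint arm with a two-finger parallel gripper is mounted at the origin on the work surface. World frame = base frame: x ahead of the robot, y to its left, z up, the work surface at z = 0. Lengths are in m, angles in rad, forces in N, time in s.
With the tool pointing down it reaches from about 0.425 to 0.875 m from the base axis. Payload 4.7 kg.
Tool frame: the origin (TCP) lies on the centre line of the jaws, within the pads' length; the fingertips stand ahead of it and the grasp point (between the pads) lies 2 mm behind it (nose_length is the z of the fingertips in the tool frame, in m); z points along the fingers, y is the line along which they close (so a half turn about z gives the same grasp; the last joint's range is limited). The gripper opens to 87 mm and grips with 3 to 60 N. Pads are 19 mm wide; open, the fingers measure 117 mm over their backs; the gripper's body (75 mm by 190 mm) begins 51 mm behind the grasp point.
Start: joints at [-1.334, 0.321, -0.07, 1.45, 0.023, 1.371, -0.057], TCP at [0.144, 0.634, 0.24] pointing down, gripper open.
Joint ranges: [-2.86, 2.86], [-0.3, 2.09], [-1.38, 1.24], [0.06, 2.45], [-1.56, 4.7], [0.09, 2.05], [-2.69, 2.69]. Speed limits (rad/s): [2.57, 2.57, 3.14, 3.14, 3.14, 3.14, 3.14].

INTERFACE

Orientations are given as a rotation vector (axis times angle).
In Python, from bench import * gives the robot as it stands.
- The arm moves only by the tool send_rows, never from a script. Its arguments are lists of equal length, an entry for each row: "xyz": the shift along the tool's x, y, z in mm, a list of three; "dr": the turn, a rotation vector about the tool's x, y, z in rad, a list of three. A call has exactly 10 rows; each row is the pose to reach, as a shift and turn from the pose commanded when the call began, along the tool's axes at that moment; what a row does not reach only later rows make up. A row lasts 1/12 s, in which the tool goes at most 41.7 mm and 7.16 degrees, less where a joint would pass 70% of its speed; a pose out of reach is approached as far as the arm can. A call with a gripper value outside its range is refused whole. "jaw" is the finger opening in mm, from 0 to 87, set as the call begins (left out, the last holds). The fingers move at their own pace and stop on an object; "grip_force" is the grip in N (left out, the last holds). Time passes only in rows, so rows that repeat a pose let the fingers close, or fill a call up. It gives the time, the measured TCP pose, the force, the opening and the grip force at its end, in the units of the state.
- get_state(): the state, without advancing time (a new reading comes with each control period).
- get_image(name): name is "scene" or "top"; returns the picture (480x640x3 uint8, red, green, blue); there is no depth.
- calibration(name): a dict with "vfov" (degrees; the focal length in pixels is half the picture's height over the tangent of half this angle, whatever the lens; pixels are square), "cx", "cy" (the principal point, pixels), "rvec" (rotation vector, rad) and "tvec" (3), from world to camera coordinates, as OpenCV has them. Camera axes: x right, y down, z forward; pixel columns grow to the right and rows downward; lengths in m; the calibration is good to about 2 mm. A picture is of the moment at which its call begins. calibration takes no time and is no camera call.
- close_job(): hands the job in; it is judged then, once.
The state is a dict: "time": time; "joint_positions": joint angles; "qd": joint speeds; "joint_torque": joint torques, N m; "position": TCP position; "tool_rot": TCP orientation; "ft_force": force on the tool from outside, world axes, zero at the start; "torque": the same for the moment, N m; "grip_width": opening from 0.0 (shut) to 1.0 (fully open); "grip_force": force on a finger pad.
Only numpy, scipy, OpenCV 4.12 (cv2) and the standard library are available. Lean on these libraries where they do the work, as an engineer would, in place of code of your own. Each camera call takes 0.05 s, during which the arm holds its last target. There are 200 camera calls.

## Working session

There is one attempt and no reset: what is moved stays moved. The work goes in short steps, Python scripts to look and compute and a tool call to move; the robot and the scene stay as the last step left them, time stands still between calls to the robot, and variables do not carry over. Pictures are saved under pics/ and viewed, at most 10 in all, crops included, and the job is handed in when it is done.

Besides the shell and the picture viewer there is one more tool, called after "Call:" by a JSON object that holds its "api" and its "payload". send_rows: Moves the arm, as the interface text tells. Its arguments: {"type":"object","properties":{"xyz":{"type":"array"},"dr":{"type":"array"},"jaw":{"type":"number"},"grip_force":{"type":"number"}},"required":["xyz","dr"]}

```bash
mkdir -p pics; python3 - <<'E'
from bench import *
import cv2
for n in("scene","top"):
    cv2.imwrite(f"pics/{n}0.png",get_image(n)[:,:,::-1]); print(calibration(n))
s=get_state();print(s)
E
```

```text
{'vfov': 46.35185985550339, 'cx': 327.22814704010796, 'cy': 236.09660351320662, 'rvec': array([ 1.32791314,  2.36105683, -0.79941842]), 'tvec': array([ 0.33657688, -0.35879199,  1.06401149])}
{'vfov': 42.29834553638201, 'cx': 310.40809973152847, 'cy': 230.9589956320256, 'rvec': array([ 2.12907919, -2.17930815,  0.04706577]), 'tvec': array([0.02936145, 0.64330345, 0.76407663])}
{'time': 0.1, 'joint_positions': array([-1.3338713 ,  0.32175344, -0.07010164,  1.45153188,  0.02258344,
        1.37080841, -0.0569257 ]), 'qd': array([-0.00042865,  0.00049991, -0.00135994, -0.00326861, -0.00172266,
       -0.00081821,  0.00079543]), 'joint_torque': array([ 2.36056876e-04, -4.92577672e+01, -4.05640248e-01, -3.13395953e+01,
       -6.41578878e-02,  3.96370352e-02,  7.67773940e-05]), 'position': array([0.14356875, 0.63347357, 0.23857863]), 'tool_rot': array([-3.49253111e-01, -3.12199735e+00,  2.68577838e-03]), 'ft_force': array([ 0.42891406,  0.93851409, -0.22499331]), 'torque': array([ 0.01836753,  0.00471867, -0.04914395]), 'grip_force': 0.0, 'grip_width': 0.9973813119064873}
```

View pics/scene0.png

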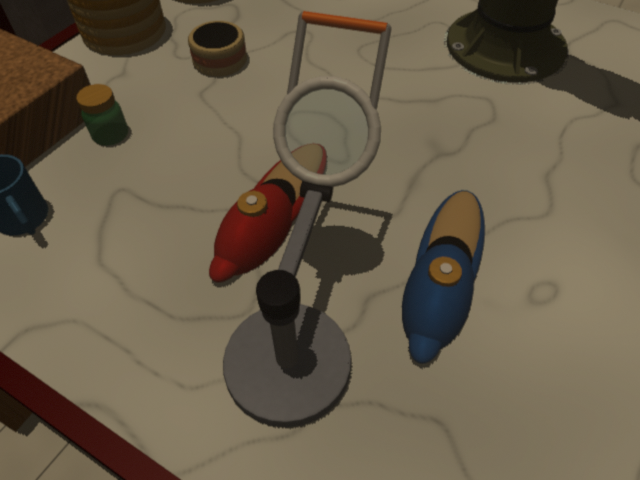

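View pics/top0.png

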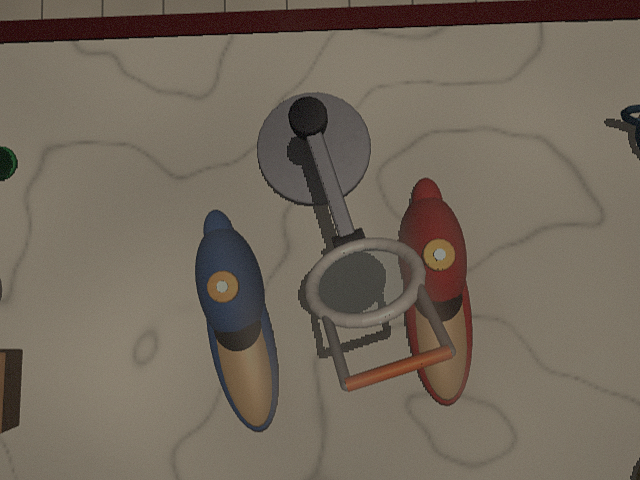

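The scene view shows the orange bar (303,17)-(388,27), red medallion at (252,203), blue one at (445,269), and post top at about (278,285). In the top view the bar runs (347,384)-(452,351), the red medallion is at (440,254), and the post top is at (308,117).

```bash
cat > h.py <<'E'
import numpy as np, cv2
from bench import *
C={n:calibration(n) for n in("scene","top")}
def PK(n):
    c=C[n];f=240/np.tan(np.radians(c["vfov"]/2))
    K=np.array([[f,0,c["cx"]],[0,f,c["cy"]],[0,0,1]]);R=cv2.Rodrigues(c["rvec"])[0]
    return K,R,c["tvec"]
def tri(ps,pt):
    P=[K@np.c_[R,t] for K,R,t in map(PK,("scene","top"))]
    X=cv2.triangulatePoints(P[0],P[1],np.array(ps,float).reshape(2,1),np.array(pt,float).reshape(2,1)).ravel();return X[:3]/X[3]
def ray(n,p,z):
    K,R,t=PK(n);o=-R.T@t;d=R.T@np.linalg.inv(K)@[p[0],p[1],1];return o+d*(z-o[2])/d[2]
def proj(n,X):
    K,R,t=PK(n);x=K@(R@np.asarray(X)+t);return x[:2]/x[2]
def blobs(im,h0,h1,s0,v0,amin=80):
    h=cv2.cvtColor(im,cv2.COLOR_RGB2HSV);m=cv2.inRange(h,(h0,s0,v0),(h1,255,255))
    n,l,st,c=cv2.connectedComponentsWithStats(m)
    return [(l==i,st[i],c[i]) for i in range(1,n) if st[i][4]>amin]
def barinfo(im):
    b=max(blobs(im,4,13,130,90),key=lambda b:max(b[1][2:4]))
    r=cv2.minAreaRect(np.argwhere(b[0])[:,::-1].astype(np.float32));p=cv2.boxPoints(r)
    e=sorted([(p[i]+p[(i+1)%4])/2 for i in range(4)],key=lambda q:-np.linalg.norm(q-r[0]))[:2]
    return r,sorted(e,key=lambda q:q[0])
E
python3 - <<'E'
from h import *
I={n:cv2.imread(f"pics/{n}0.png")[:,:,::-1].copy() for n in C}
for n in C:
    for lo,hi,s,v in((4,13,130,90),(14,25,120,100)):
        print(n,lo,[(b[1].tolist(),b[2].round(1)) for b in blobs(I[n],lo,hi,s,v)])
    print(n,barinfo(I[n]))
print("red",tri((252,201),(440,254.5)),"blue",tri((446,268),(222,286)))
print("post",tri((279,285),(308,117)),ray("top",(308,117),.18),ray("scene",(278,285),.18))
print("base",ray("top",(314,148),.01),ray("scene",(287,362),.01))
_,a=barinfo(I["scene"]);_,b=barinfo(I["top"])
for i in(0,1):
    for j in(0,1): 
        X=tri(a[i],b[j]);print(i,j,X,proj("scene",X)-a[i])
E
```

```text
scene 4 [([302, 11, 85, 19, 601], array([344.2,  19.7]))]
scene 14 [([189, 23, 53, 28, 212], array([214.4,  40.4])), ([4, 56, 32, 13, 115], array([18.5, 60.6])), ([77, 84, 35, 21, 547], array([94. , 94.2])), ([265, 163, 36, 34, 356], array([284.9, 176.4])), ([237, 191, 29, 22, 378], array([251. , 201.6])), ([430, 192, 49, 61, 1723], array([458.6, 219.3])), ([430, 257, 31, 26, 495], array([444.9, 270. ]))]
scene (((343.969970703125, 19.70999526977539), (84.9942398071289, 7.071067810058594), 8.130102157592773), [array([301.89996 ,  13.699995], dtype=float32), array([386.03998 ,  25.719995], dtype=float32)])
top 4 [([440, 214, 16, 23, 87], array([446.8, 226.8])), ([431, 284, 21, 17, 98], array([439.6, 293.6])), ([345, 347, 107, 44, 1326], array([398.3, 368.2]))]
top 14 [([424, 239, 31, 31, 635], array([438.9, 254. ])), ([207, 271, 31, 31, 589], array([221.8, 286.2]))]
top (((398.361572265625, 368.102783203125), (13.287635803222656, 109.44774627685547), 71.8472900390625), [array([346.36133, 385.15204], dtype=float32), array([450.36182, 351.05353], dtype=float32)])
red [ 0.60768039 -0.1418408   0.0676069 ] blue [0.57582479 0.12111977 0.07171375]
post [0.75114474 0.00814632 0.17725661] [0.75060108 0.00766848 0.18      ] [0.75275083 0.00894595 0.18      ]
base [0.75568963 0.008087   0.01      ] [0.75262685 0.0076419  0.01      ]
0 0 [ 0.51988751 -0.05417923  0.32554314] [46.48903489 -7.61490066]
0 1 [ 0.51823837 -0.11036389  0.29902887] [0.35367838 0.02265772]
1 0 [ 0.49188043 -0.02444357  0.29893598] [0.07300703 0.00162725]
1 1 [ 0.50626789 -0.07170652  0.30520782] [-46.35935439 -12.21320574]
```

```bash
cat >> h.py <<'E'
from scipy.spatial.transform import Rotation as Ro
def Rt(yaw): # tool down, tool y at yaw
    y=np.array([np.cos(yaw),np.sin(yaw),0]);z=np.array([0,0,-1.]);return Ro.from_matrix(np.c_[np.cross(y,z),y,z])
def go(targets,R0=None,p0=None):
    s=get_state();p0=s["position"] if p0 is None else p0;R0=Ro.from_rotvec(s["tool_rot"]) if R0 is None else R0
    for p,yaw in targets:
        print((R0.inv().apply(np.array(p)-p0)*1000).round(0).tolist(),(R0.inv()*Rt(yaw)).as_rotvec().round(3).tolist())
E
python3 - <<'E'
from h import *
import bench
print({k:v for k,v in vars(bench).items() if k.isupper() or 'nose' in k})
go([((.2,.6,.39),1.35),((.45,.35,.40),.8)])
E
```

```text
{'nose_length': 0.017}
[-62.0, -20.0, -151.0] [-0.002, 0.0, -0.002]
[-362.0, -209.0, -161.0] [-0.002, 0.001, 0.548]
```

Call:
{"api": "send_rows", "payload": {"xyz": [[-10,-5,-40],[-25,-10,-80],[-45,-15,-115],[-70,-25,-145],[-105,-45,-160],[-140,-65,-160],[-175,-85,-160],[-210,-105,-160],[-245,-125,-160],[-280,-148,-160]], "dr": [[0,0,0],[0,0,0],[0,0,0],[0,0,0.05],[0,0,0.12],[0,0,0.18],[0,0,0.25],[0,0,0.32],[0,0,0.4],[0,0,0.45]], "jaw": 50}}

```text
time: 0.93
position: [0.3849, 0.4265, 0.3991]
tool_rot: [-1.042, -2.964, 0.0]
ft_force: [1.0, 1.1, -0.7]
grip_width: 0.575
grip_force: 0.0
```

```bash
python3 - <<'E'
from h import *
s=get_state();print(s["time"],s["position"],s["tool_rot"],s["joint_positions"].round(2))
go([((.48,.2,.39),.6),((.507,-.067,.385),.295)])
E
```

```text
0.9333 [0.38488239 0.42651752 0.39909117] [-1.04167954e+00 -2.96353642e+00  4.66950443e-04] [-1.02  0.13  0.16  1.37 -0.02  1.64  0.03]
[-216.0, -117.0, 9.0] [-0.0, -0.0, 0.295]
[-404.0, -309.0, 14.0] [-0.0, -0.0, 0.6]
```

Call:
{"api": "send_rows", "payload": {"xyz": [[-31,-17,0],[-62,-34,0],[-93,-51,5],[-124,-68,5],[-155,-85,5],[-186,-102,8],[-216,-117,9],[-240,-142,10],[-264,-167,10],[-288,-192,10]], "dr": [[0,0,0.04],[0,0,0.08],[0,0,0.12],[0,0,0.16],[0,0,0.2],[0,0,0.25],[0,0,0.3],[0,0,0.34],[0,0,0.38],[0,0,0.42]]}}

```text
time: 1.77
position: [0.4893, 0.0964, 0.389]
tool_rot: [-1.635, -2.682, 0.001]
ft_force: [-0.1, 0.2, -0.1]
grip_width: 0.574
grip_force: 0.0
```

```bash
python3 - <<'E'
from h import *
s=get_state();print(s["time"],s["position"],s["tool_rot"])
go([((.505,-.067,.385),.295)])
E
```

```text
1.7667 [0.48925875 0.09643295 0.38900293] [-1.63482197e+00 -2.68201894e+00  9.91838658e-04]
[-152.0, -61.0, 4.0] [-0.001, -0.0, 0.181]
```

Call:
{"api": "send_rows", "payload": {"xyz": [[-25,-10,0],[-50,-20,2],[-75,-30,4],[-100,-40,4],[-125,-50,4],[-140,-56,4],[-152,-61,4],[-152,-61,4],[-152,-61,4],[-152,-61,4]], "dr": [[0,0,0.03],[0,0,0.06],[0,0,0.09],[0,0,0.12],[0,0,0.15],[0,0,0.18],[0,0,0.18],[0,0,0.18],[0,0,0.18],[0,0,0.18]]}}

```text
time: 2.6
position: [0.5053, -0.0631, 0.3853]
tool_rot: [-1.864, -2.528, -0.0]
ft_force: [-0.3, -0.5, 0.1]
grip_width: 0.574
grip_force: 0.0
```

```bash
python3 - <<'E'
from h import *
s=get_state();print(s["time"],s["position"],s["tool_rot"])
go([((.505,-.067,.301),.295)])
cv2.imwrite("pics/s1.png",get_image("scene")[0:300,150:550,::-1].repeat(2,0).repeat(2,1))
print(proj("scene",s["position"]))
E
```

```text
2.6 [ 0.50528379 -0.06306578  0.38527795] [-1.86410522e+00 -2.52771197e+00 -4.07178554e-04]
[-4.0, -1.0, 84.0] [-0.0, -0.001, 0.005]
[349.97397511 -64.75080315]
```

View pics/s1.png

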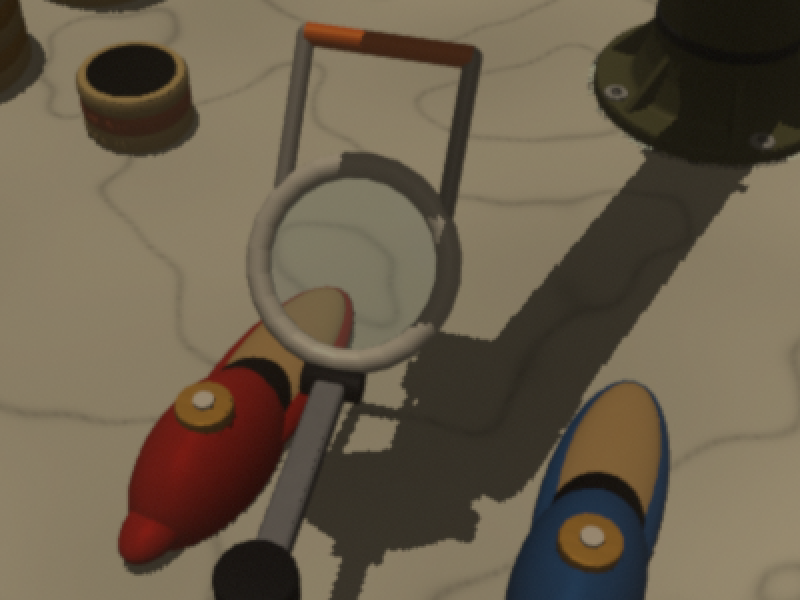

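The gripper is still above the scene view; the bar is in its shadow at crop (305-475, 30-58), still where it was. I'll descend partway and look again.

Call:
{"api": "send_rows", "payload": {"xyz": [[0,0,10],[-2,0,20],[-4,-1,30],[-4,-1,40],[-4,-1,50],[-4,-1,50],[-4,-1,50],[-4,-1,50],[-4,-1,50],[-4,-1,50]], "dr": [[0,0,0],[0,0,0],[0,0,0],[0,0,0],[0,0,0],[0,0,0],[0,0,0],[0,0,0],[0,0,0],[0,0,0]]}}

```text
time: 3.48
position: [0.5058, -0.0689, 0.3361]
tool_rot: [1.866, 2.526, 0.001]
ft_force: [0.1, -0.4, -0.0]
grip_width: 0.571
grip_force: 0.0
```

```bash
python3 - <<'E'
from h import *
s=get_state();print(s["time"],s["position"],s["tool_rot"])
a=get_image("scene")[0:200,220:480,::-1].repeat(2,0).repeat(2,1);b=get_image("top")[250:450,300:500,::-1].repeat(2,0).repeat(2,1)
cv2.imwrite("pics/s2.png",np.hstack([a,b])[:, :])
cv2.imwrite("pics/s2.png",cv2.resize(np.hstack([a,b]),(800,348)))
go([((.505,-.067,.301),.295)])
E
```

```text
3.4833 [ 0.50577918 -0.06890621  0.33614381] [1.86647349e+00 2.52595177e+00 1.24644851e-03]
[2.0, -0.0, 35.0] [0.001, 0.0, 0.003]
```

View pics/s2.png

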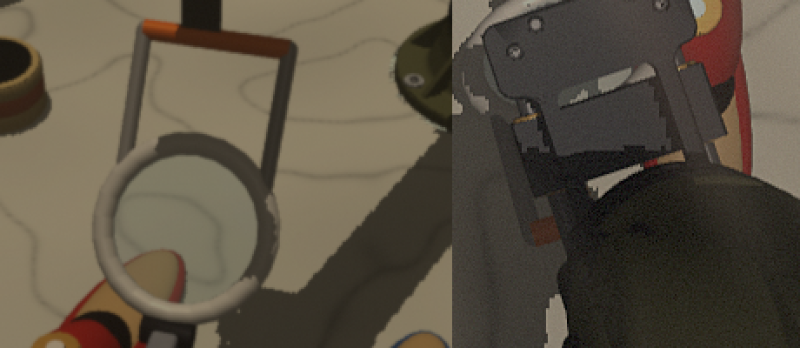

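Scene crop: the post-side finger (180-220, 0-30) hangs just over the middle of the bar. In the top crop the gripper covers the bar, as expected. Next: descend and close lightly.

Call:
{"api": "send_rows", "payload": {"xyz": [[1,0,8],[2,0,16],[2,0,24],[2,0,32],[2,0,38],[2,0,38],[2,0,38],[2,0,38],[2,0,38],[2,0,38]], "dr": [[0,0,0],[0,0,0],[0,0,0],[0,0,0],[0,0,0],[0,0,0],[0,0,0],[0,0,0],[0,0,0],[0,0,0]]}}

```text
time: 4.42
position: [0.5051, -0.067, 0.298]
tool_rot: [1.867, 2.526, 0.001]
ft_force: [-0.7, 0.7, 0.5]
grip_width: 0.576
grip_force: 0.0
```

Call:
{"api": "send_rows", "payload": {"xyz": [[0,0,0],[0,0,0],[0,0,0],[0,0,0],[0,0,0],[0,0,0],[0,0,0],[0,0,0],[0,0,0],[0,0,0]], "dr": [[0,0,0],[0,0,0],[0,0,0],[0,0,0],[0,0,0],[0,0,0],[0,0,0],[0,0,0],[0,0,0],[0,0,0]], "jaw": 0, "grip_force": 12}}

```text
time: 5.25
position: [0.5045, -0.0671, 0.2976]
tool_rot: [-1.867, -2.526, 0.001]
ft_force: [-2.0, 0.1, 2.2]
grip_width: 0.13
grip_force: 12.0
```

```bash
python3 - <<'E'
from h import *
s=get_state();print(s["time"],s["position"],s["tool_rot"],s["grip_width"],s["grip_force"],s["ft_force"])
cv2.imwrite("pics/s3.png",get_image("scene")[0:200,220:480,::-1].repeat(2,0).repeat(2,1))
E
```

```text
5.25 [ 0.50453206 -0.06710363  0.29761157] [-1.86693216e+00 -2.52595736e+00  5.73937711e-04] 0.13028500265176501 11.999936699867249 [-2.00134624  0.12378944  2.20466765]
```

View pics/s3.png

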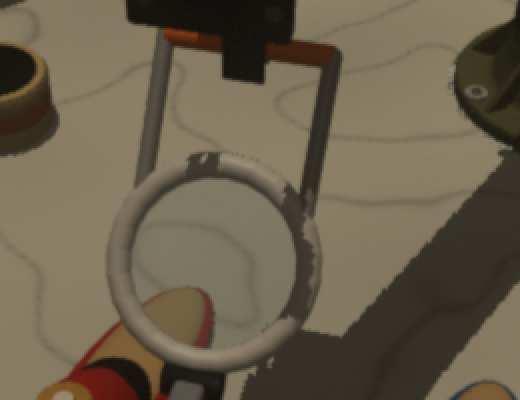

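The fingers straddle and hold the bar (crop 222-268, 35-82), and the opening of 11.3 mm matches the bar. Now I'll work out the arc.

```bash
cat > arc.py <<'E'
from h import *
s=get_state();post=np.array([.752,.008]);p0=s["position"]
R0=Ro.from_rotvec(s["tool_rot"]);yaw0=np.arctan2(*R0.apply([0,1,0])[1::-1]);print(yaw0)
def pose(k):
    t=.885*(1-k);az=.295+.511*k;r=.14+.18*np.cos(t)
    return np.r_[post-r*np.array([np.cos(az),np.sin(az)]),.158+.18*np.sin(t)],az
off=p0-pose(0)[0];print(off)
ks=np.linspace(0,1,31)
for c in range(3):
    k0=ks[10*c];q,a=pose(k0);q=q+off*(1-k0);go([(pose(k)[0]+off*(1-k),pose(k)[1]) for k in ks[10*c+2:10*c+11:2]],R0 if c==0 else Rt(a),q)
E
python3 arc.py
```

```text
0.2978347636707186
[-0.00446775 -0.00124709  0.00026811]
[-9.0, -8.0, 7.0] [-0.001, -0.0, -0.031]
[-18.0, -14.0, 14.0] [-0.001, -0.0, -0.065]
[-28.0, -20.0, 22.0] [-0.001, -0.0, -0.099]
[-38.0, -26.0, 31.0] [-0.001, -0.0, -0.133]
[-49.0, -30.0, 39.0] [-0.001, -0.0, -0.167]
[-10.0, -5.0, 9.0] [0.0, 0.0, -0.034]
[-21.0, -9.0, 18.0] [0.0, 0.0, -0.068]
[-31.0, -13.0, 28.0] [0.0, 0.0, -0.102]
[-42.0, -15.0, 38.0] [0.0, 0.0, -0.136]
[-53.0, -17.0, 48.0] [0.0, 0.0, -0.17]
[-11.0, -2.0, 10.0] [0.0, 0.0, -0.034]
[-22.0, -4.0, 21.0] [0.0, 0.0, -0.068]
[-33.0, -4.0, 31.0] [0.0, 0.0, -0.102]
[-44.0, -3.0, 42.0] [0.0, 0.0, -0.136]
[-55.0, -2.0, 52.0] [0.0, 0.0, -0.17]
```

Call:
{"api": "send_rows", "payload": {"xyz": [[-5,-4,3],[-9,-8,7],[-14,-11,10],[-18,-14,14],[-23,-17,18],[-28,-20,22],[-33,-23,26],[-38,-26,31],[-43,-28,35],[-49,-30,39]], "dr": [[0,0,-0.015],[0,0,-0.031],[0,0,-0.048],[0,0,-0.065],[0,0,-0.082],[0,0,-0.099],[0,0,-0.116],[0,0,-0.133],[0,0,-0.15],[0,0,-0.167]], "grip_force": 20}}

```text
time: 6.13
position: [0.4916, -0.1222, 0.2586]
tool_rot: [1.646, 2.673, 0.004]
ft_force: [2.3, 1.5, 0.5]
grip_width: 0.129
grip_force: 20.0
```

Call:
{"api": "send_rows", "payload": {"xyz": [[-5,-3,4],[-10,-5,9],[-15,-7,13],[-21,-9,18],[-26,-11,23],[-31,-13,28],[-37,-14,33],[-42,-15,38],[-47,-16,43],[-53,-17,48]], "dr": [[0,0,-0.017],[0,0,-0.034],[0,0,-0.051],[0,0,-0.068],[0,0,-0.085],[0,0,-0.102],[0,0,-0.119],[0,0,-0.136],[0,0,-0.153],[0,0,-0.17]]}}

```text
time: 6.97
position: [0.5006, -0.1767, 0.2106]
tool_rot: [1.413, 2.803, 0.005]
ft_force: [3.2, 3.3, 1.2]
grip_width: 0.128
grip_force: 20.0
```

```bash
python3 - <<'E'
from h import *
s=get_state();print(s["time"],s["position"],s["grip_width"],s["ft_force"],s["torque"])
az=.806;post=np.array([.752,.008]);go([(np.r_[post-.32*np.array([np.cos(az),np.sin(az)]),.158],az)])
E
```

```text
6.9667 [ 0.50058316 -0.17670075  0.2105818 ] 0.12821136695995267 [3.21700109 3.29589924 1.24113302] [ 0.69418669 -0.75827027 -0.03375547]
[-55.0, -4.0, 53.0] [0.004, 0.001, -0.169]
```

Call:
{"api": "send_rows", "payload": {"xyz": [[-6,-1,6],[-13,-3,12],[-20,-4,19],[-27,-4,26],[-34,-4,33],[-41,-4,39],[-48,-3,46],[-55,-2,52],[-55,-2,52],[-55,-2,52]], "dr": [[0,0,-0.02],[0,0,-0.04],[0,0,-0.06],[0,0,-0.08],[0,0,-0.105],[0,0,-0.125],[0,0,-0.15],[0,0,-0.17],[0,0,-0.17],[0,0,-0.17]]}}

```text
time: 7.8
position: [0.5319, -0.2217, 0.158]
tool_rot: [1.171, 2.913, 0.003]
ft_force: [5.5, 2.9, -1.4]
grip_width: 0.131
grip_force: 20.0
```

```bash
python3 - <<'E'
from h import *
s=get_state();print(s["time"],s["position"],s["grip_width"],s["ft_force"],s["torque"])
cv2.imwrite("pics/s4.png",get_image("scene")[:,:,::-1])
cv2.imwrite("pics/t4.png",get_image("top")[:,:,::-1])
E
```

```text
7.8 [ 0.53194162 -0.2217      0.15800636] 0.13055307741114994 [ 5.4959354   2.85242353 -1.37627836] [ 0.73484833 -0.98963735 -0.01390216]
```

View pics/s4.png

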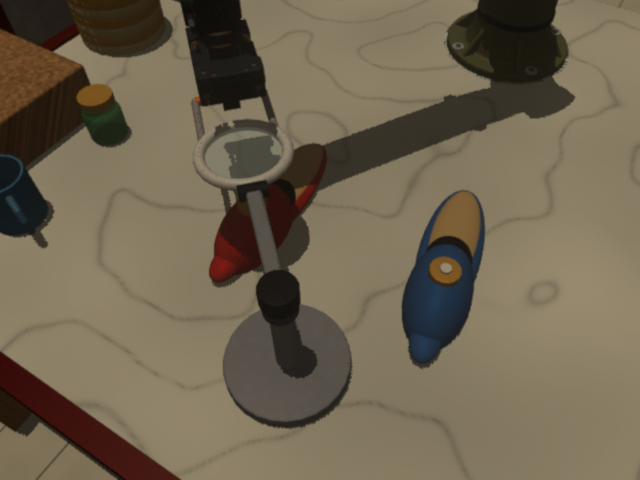

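The scene view shows the lens at (243,153) with the head in line with the arm; the bar is held at about (235,95), and both slippers look unmoved. I'll open and rise straight up.

Call:
{"api": "send_rows", "payload": {"xyz": [[0,0,0],[0,0,0],[0,0,0],[0,0,0],[0,0,0],[0,0,0],[0,0,0],[0,0,0],[0,0,0],[0,0,0]], "dr": [[0,0,0],[0,0,0],[0,0,0],[0,0,0],[0,0,0],[0,0,0],[0,0,0],[0,0,0],[0,0,0],[0,0,0]], "jaw": 45}}

```text
time: 8.73
position: [0.5302, -0.2231, 0.1585]
tool_rot: [1.174, 2.914, 0.0]
ft_force: [-0.7, -0.7, -0.1]
grip_width: 0.514
grip_force: 0.0
```

Call:
{"api": "send_rows", "payload": {"xyz": [[0,0,-8],[0,0,-16],[0,0,-28],[0,0,-45],[0,0,-70],[0,0,-100],[0,0,-130],[0,0,-160],[0,0,-180],[0,0,-200]], "dr": [[0,0,0],[0,0,0],[0,0,0],[0,0,0],[0,0,0],[0,0,0],[0,0,0],[0,0,0],[0,0,0],[0,0,0]]}}

```text
time: 9.57
position: [0.5302, -0.2235, 0.362]
tool_rot: [1.173, 2.911, 0.001]
ft_force: [0.4, 0.4, 0.4]
grip_width: 0.518
grip_force: 0.0
```

Call:
{"api": "send_rows", "payload": {"xyz": [[20,0,0],[40,0,0],[70,0,0],[100,0,0],[130,0,0],[160,0,0],[190,0,0],[220,0,0],[240,0,0],[250,0,0]], "dr": [[0,0,0],[0,0,0],[0,0,0],[0,0,0],[0,0,0],[0,0,0],[0,0,0],[0,0,0],[0,0,0],[0,0,0]]}}

```text
time: 10.4
position: [0.3699, -0.0633, 0.362]
tool_rot: [-1.172, -2.911, -0.001]
ft_force: [0.2, -0.0, 0.5]
grip_width: 0.518
grip_force: 0.0
```

```bash
python3 - <<'E'
from h import *
s=get_state();print(s["time"],s["position"],s["ft_force"])
I={n:get_image(n) for n in C}
for n in C: cv2.imwrite(f"pics/{n}5.png",I[n][:,:,::-1])
E=[barinfo(I[n]) for n in("scene","top")]
print(E)
for i in(0,1): print(tri(E[0][1][i],E[1][1][1-i]))
for n in C: print(n,[(b[1].tolist(),b[2].round(1)) for b in blobs(I[n],14,25,100,70)])
E
```

```text
10.4 [ 0.36986089 -0.06334492  0.36199982] [ 0.18253741 -0.04855603  0.5066053 ]
[(((228.28378295898438, 94.20269775390625), (5.753964424133301, 68.88317108154297), 80.53767395019531), [array([194.31082,  99.86486], dtype=float32), array([262.25677 ,  88.540535], dtype=float32)]), (((538.8777465820312, 314.5484619140625), (9.962699890136719, 68.60142517089844), 41.82017135620117), [array([516.0062 , 340.11078], dtype=float32), array([561.74927, 288.98615], dtype=float32)])]
[ 0.56493031 -0.25181535  0.15832211]
[ 0.50982931 -0.19418082  0.16437585]
scene [([188, 21, 56, 33, 498], array([214.4,  40.1])), ([0, 30, 83, 93, 3907], array([27.2, 72.2])), ([76, 84, 37, 23, 622], array([93.8, 94.6])), ([285, 143, 37, 56, 1177], array([303.6, 166.6])), ([429, 191, 51, 65, 1902], array([458.9, 219.9])), ([429, 257, 33, 27, 597], array([445. , 270.2]))]
top [([207, 271, 31, 31, 657], array([222.3, 286.1])), ([449, 316, 17, 22, 149], array([458.2, 325.3])), ([419, 333, 36, 66, 562], array([433.7, 371.1])), ([217, 340, 51, 86, 1443], array([239.6, 386.9])), ([0, 353, 6, 30, 93], array([  1.9, 367.1]))]
```

View pics/top5.png

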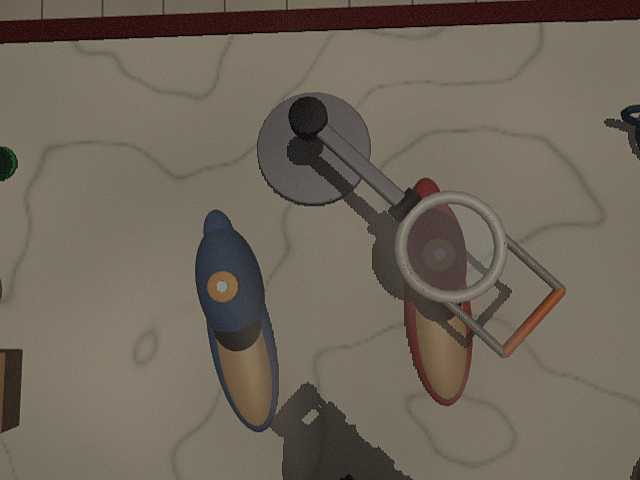

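View pics/scene5.png

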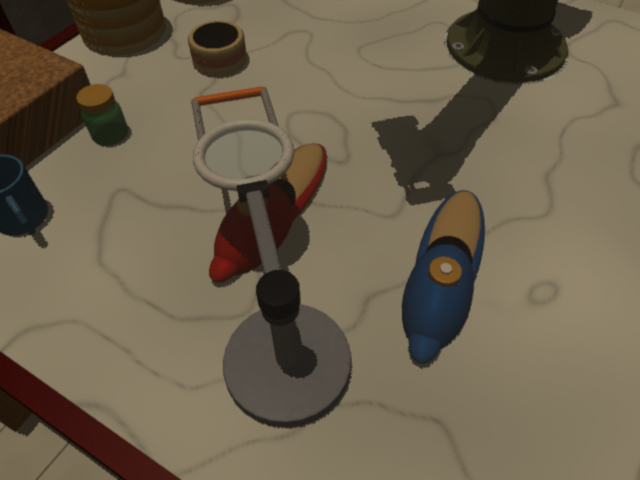

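In the top view the rim is centred at (451,247) and the medallion shows through the glass at (438,254). The bar is at 0.16 m, so the head is level. One last check of the offset, then I'll hand in if it's good.

```bash
python3 - <<'E'
from h import *
L=[ray("top",(451,247),.163),ray("scene",(243,154),.163)];d=[np.linalg.norm(l[:2]-[.6077,-.1418]) for l in L];print(L,d)
if max(d)<.018: print(close_job())
E
```

```text
[array([ 0.61121279, -0.13865795,  0.163     ]), array([ 0.61583823, -0.13551737,  0.163     ])] [np.float64(0.004712972252356971), np.float64(0.010281158597982763)]
the job is handed in; nothing more can be done
None
```

The job is handed in: the lens is level and about 5–10 mm from the centre of the red slipper's medallion (limit 30 mm), the magnifier is released, and neither slipper moved noticeably; the judge's verdict was not shown.

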